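# Set up the friction bench: gauge the sled, pin it, load the weights

## Robot

A 7-joint arm with a two-finger parallel gripper is mounted at the origin on the work surface. World frame = base frame: x ahead of the robot, y to its left, z up, the work surface at z = 0. Lengths are in m, angles in rad, forces in N, time in s.
With the tool pointing down it reaches from about 0.4 to 0.85 m from the base axis. Payload 10.4 kg.
Tool frame: the origin (TCP) lies at the very end of the fingers, on their centre line; the grasp point (between the pads) lies 19 mm behind it; z points along the fingers, y is the line along which they close (so a half turn about z gives the same grasp; the last joint's range is limited). The gripper opens to 87 mm and grips with 3 to 60 N. Pads are 19 mm wide; open, the fingers measure 117 mm over their backs; the gripper's body (75 mm by 190 mm) begins 51 mm behind the grasp point.
Start: joints at [1.248, 0.332, -0.065, 1.46, 0.022, 1.35, -0.088], TCP at [0.185, -0.597, 0.223] pointing down, gripper open.
Joint ranges: [-2.6, 2.6], [-0.5, 2.12], [-1.47, 1.34], [0.16, 2.42], [-1.27, 4.41], [0.06, 2.06], [-2.6, 2.6]. Speed limits (rad/s): [2.22, 2.22, 2.79, 2.79, 3.14, 3.14, 3.14].

## Interface

Orientations are given as a unit quaternion [x, y, z, w].
In Python, from bench import * gives the robot as it stands.
- The arm moves only by the tool step_arm, never from a script. Its arguments are lists of equal length, an entry for each row: "delta_pos": the shift along the world's x, y, z in units of 25 mm (1.0 is 25 mm), a list of three; "turn": the turn about the world's z in units of 0.12 rad (1.0 is 0.12 rad). In form: {"delta_pos": [[tx, ty, tz], ...], "turn": [turn, ...]}. A call has 1 to 12 rows; each row shifts and turns the commanded pose from where the row before left it; what a row does not reach is not made up. A row lasts 1/10 s, in which the tool goes at most 50 mm and 8.59 degrees, less where a joint would pass 70% of its speed; a pose out of reach is approached as far as the arm can. A call with a number of a shift or a turn outside -1 to 1 is refused whole. A call with a gripper value outside its range is refused whole. "grip" is the closure, from 0 (fully open) to 1 (shut), set as the call begins (left out, the last holds). The fingers move at their own pace and stop on an object; "newtons" is the grip in N (left out, the last holds). Time passes only in rows, so rows that do not move let the fingers close. It gives the time, the measured TCP pose, the force, the opening and the grip force at its end, in the units of the state.
- read_state(): the state, without advancing time (a new reading comes with each control period).
- camera(name): name is "scene" or "top" or "wrist"; returns a dict with "image" (480x640x3 uint8, red, green, blue), "z_map" (480x640 float32, m along the optical axis (not along the pixel's ray), 0 where there is no reading), "mtx" (3x3 intrinsics, pixels), "view" (4x4, takes a point from world to camera coordinates). Camera axes: x right, y up, looking along -z (the intrinsics and any distortion apply to the point x, -y, -z); pixel columns grow to the right and rows downward; lengths in m; the calibration is good to about 2 mm. A picture is of the moment at which its call begins.
- close_job(): hands the job in; it is judged then, once.
The state is a dict: "time": time; "joint_positions": joint angles; "joint_vel": joint speeds; "joint_torque": joint torques, N m; "ee_pos": TCP position; "eef_rot": TCP orientation; "ft_force": force on the tool from outside, world axes, zero at the start; "torque": the same for the moment, N m; "width": finger opening in m; "grip_force": force on a finger pad.
Only numpy, scipy, OpenCV 4.12 (cv2) and the standard library are available. Lean on these libraries where they do the work, as an engineer would, in place of code of your own. Each camera call takes 0.05 s, during which the arm holds its last target. There are 200 camera calls.

## Task

Get the friction bench ready for a pull: flip its stop down onto the fence, put the blue sled on the track against the fence and slide it up so its shoulder is against the stop, then push the yellow-handled pin fully home through the fork and the sled's eye. Load the sled too: stack every weight disc on the bench flat and well centred on its round pan; and once the pin is in, flip the stop right back up and over. Leave the other labware alone; a weight may get knocked aside while you work, so put it back where it belongs.

Things in the scene. Friction and masses are not known exactly. Their poses are not given: they have to be found in the camera images.
- rig: Friction bench, fixed, pull gauge to the robot's left, fence on its far side. Origin on the bench top; X along the track to the pull gauge, Y away from the fence (towards the robot), Z up. Base plate X -200..240, Y -60..55 mm; its top, 10 mm up, is the track. Fence X -200..55, Y -50..-30, top 28 mm up. Pull gauge box X 155..235, 62 mm high.
- sled_home (a point): Point on the track (rig X -36, Y 0, Z 10 mm; axes as rig) where the sled's origin lies when the sled, parallel to the rig, is against the fence (face at Y -30 mm), its shoulder against the lowered stop (face at X 25 mm). With the stop down, set the sled down about 90 mm short of this: the tongue slides in under the knob's rod, beside the foot.
- fork_top (a point): Centre of the fork's hole at the top of the upper lug (52.5 mm above the bench, rig X 89, Y 0). Fork: two steel lugs, X 74..110, Y -16..16 mm, 15..25.5 and 42.5..52.5 mm above the bench, joined behind X 110, each with a vertical 15 mm hole; the sled's tongue slides between them with 2.5 mm play above and below, its eye end stopping 8 mm short of the joint.
- stop_hinge (a point): Point on the flip stop's hinge axis, above the fence at rig X 31, Y -40, Z 42 mm; axes as rig.
- stop (a joint): Flip stop hinge, rad, axis along rig X above the fence. 0 = down (end stop): its steel foot, rig X 25..37, Y -30..-18 mm, hangs in front of the fence to 4 mm above the track; its face at X 25 gauges the sled. 2.4 = right up and over the back of the fence (end stop). Friction (about 0.06 N m) keeps it where it is left. Starts up, 2.0 to 2.35.
- stop_knob (a point): Centre of the flip stop's red ball knob (22 mm diameter) on an 8 mm rod. In rig axes, at joint value q: hinge point + (9, 75 cos(q + 0.44), 75 sin(q + 0.44)) mm: down it is 74 mm above the bench, over the track; up it is behind the fence. Pinched along rig X the ball can turn between the fingers as the stop swings.
- sled: Blue friction sled, loose, 0.4 kg (4 to 10 N to slide). Block 122 long (X), 60 wide, 36 mm high; origin: centre of its underside; X to its front. Front face (shoulder) at X 61. Steel tongue 18 wide, 12 thick, at heights 18..30 mm, leads to a 28 mm square eye end (X 111..139) with a vertical 16 mm hole. On top a round steel pan, 60 mm diameter, 5 mm thick.
- sled_eye (a point): Centre of the eye's hole at the tongue's top face: sled X 125, Y 0, Z 30 mm.
- sled_pan (a point): Centre of the top face of the sled's pan: sled X -15, Y 0, Z 41 mm; the weights go here.
- park: Fixed wooden parking block 60 x 60 x 45 mm with a 16 mm through hole in the middle; holds the pin upright at the start. Origin: centre of its underside.
- pin: Coupling pin, loose, 90 g, standing upright in the parking block. Steel shank 12 mm diameter, 40 mm long with a 4 mm chamfered tip; collar 24 mm diameter, 5 mm thick; yellow cylindrical grip above it 16 mm diameter, 28 mm high (73 mm in all). Origin: centre of the shank's tip; z points up to the grip.
- pin_collar (a point): Centre of the underside of the pin's collar, 40 mm above its tip; it rests on the fork's upper lug when the pin is fully home.
- disc0: A plain steel weight disc, 60 mm diameter, 15 mm thick, about 0.33 kg, lying flat on the bench at first (may be absent: None); it may lean if it falls off the stack. Origin: centre of its underside; z is its axis.
- disc1: A plain brass weight disc, 60 mm diameter, 15 mm thick, about 0.33 kg, lying flat on the bench at first (may be absent: None); it may lean if it falls off the stack. Origin: centre of its underside; z is its axis.
- disc2: A plain steel weight disc, 60 mm diameter, 15 mm thick, about 0.33 kg, lying flat on the bench at first (may be absent: None); it may lean if it falls off the stack. Origin: centre of its underside; z is its axis.
- disc3: A plain brass weight disc, 60 mm diameter, 15 mm thick, about 0.33 kg, lying flat on the bench at first (may be absent: None); it may lean if it falls off the stack. Origin: centre of its underside; z is its axis.
- flask: Bystander: tall steel vacuum flask, 90 mm diameter, 235 mm high. Origin: centre of its underside.
- jar: Bystander: amber glass jar, 68 mm diameter, 90 mm high. Origin: centre of its underside.
- beaker: Bystander: glass beaker, 70 mm diameter, 85 mm high. Origin: centre of its underside.
There are look-alikes about, which are no part of the job. There is more than one size of the sled; the job needs the larger. Leave any orange look-alike of the disc0 alone.

How it is judged:
By the outcome, as a careful person would: the job done as asked, in the order asked, and still so for the second after the job is handed in, with the robot touching nothing.
Of disc0, disc1, disc2, disc3 only 2 to 4 are there at a start; the rules pass over those that are not, and their reading is None.
At some moment in a run one of disc0, disc1, disc2, disc3 may be knocked a few centimetres aside while the robot is not near it.
It also fails if it takes over 210 s, if anything falls off the work surface, if the arm or the gripper's body presses on something with over 40 N, if the wrist force passes 120 N, or if a joint passes its speed limit or range.

## Working session

There is one attempt and no reset: what is moved stays moved. The work goes in short steps, Python scripts to look and compute and a tool call to move; the robot and the scene stay as the last step left them, time stands still between calls to the robot, and variables do not carry over. Pictures are saved under pics/ and viewed, at most 14 in all, crops included, and the job is handed in when it is done.

Besides the shell and the picture viewer there is one more tool, called after ">>>" as a command line: name --pt "numbers of a row" for each row, then --argument value for the rest. step_arm: Moves the arm, as the interface text tells. Shifts and turns lie within -1 to 1; 1 stands for 25 mm of shift or 0.12 rad of turn. Its arguments: {"type":"object","properties":{"delta_pos":{"type":"array"},"turn":{"type":"array"},"grip":{"type":"number"},"newtons":{"type":"number"}},"required":["delta_pos","turn"]}

```bash
mkdir -p pics; cat > h.py <<'E'
from bench import *
import numpy as np, cv2, pickle
def snap(name,tag):
    c=camera(name); pickle.dump(c,open(f'pics/{tag}.pkl','wb'))
    cv2.imwrite(f'pics/{tag}.png',c['image'][:,:,::-1]); return c
def load(tag): return pickle.load(open(f'pics/{tag}.pkl','rb'))
def ray(c,u,v):
    K=c['mtx'];V=np.array(c['view']);d=np.linalg.inv(K)@[u,v,1]
    d=np.array([d[0],-d[1],-d[2]]);R=V[:3,:3];return -R.T@V[:3,3],R.T@d
def onz(c,u,v,z):
    o,d=ray(c,u,v);return o+d*(z-o[2])/d[2]
def cloud(c):
    K=c['mtx'];V=np.array(c['view']);v,u=np.mgrid[:480,:640];D=c['z_map']
    p=np.stack([(u-K[0,2])/K[0,0]*D,-(v-K[1,2])/K[1,1]*D,-D],-1)
    w=(p-V[:3,3])@V[:3,:3];w[D==0]=np.nan;return w
def proj(c,P):
    V=np.array(c['view']);p=V[:3,:3]@np.asarray(P)+V[:3,3];q=c['mtx']@[p[0],-p[1],-p[2]];return q[:2]/q[2]
E
python3 - <<'E'
from h import *
for n in('top','scene'):
    c=snap(n,n+'0');print(n,c['mtx'].tolist(),np.round(c['view'],3).tolist())
s=read_state();print(s)
E
```

```text
top [[524.5016196461055, 0.0, 319.9369240093938], [0.0, 524.5016196461055, 233.9122198088198], [0.0, 0.0, 1.0]] [[-0.021, -1.0, 0.003, 0.022], [0.997, -0.02, 0.068, -0.527], [-0.068, 0.004, 0.998, -1.229], [0.0, 0.0, 0.0, 1.0]]
scene [[542.1644471837883, 0.0, 325.865992308224], [0.0, 542.1644471837883, 239.15785348024792], [0.0, 0.0, 1.0]] [[-0.619, 0.786, 0.009, 0.313], [-0.648, -0.517, 0.559, 0.311], [0.444, 0.34, 0.829, -1.573], [0.0, 0.0, 0.0, 1.0]]
{'time': 0.1, 'joint_positions': array([ 1.2483896 ,  0.33281575, -0.06470376,  1.46086722,  0.02158628,
        1.34993978, -0.08847571]), 'joint_vel': array([ 0.00080327, -0.0028944 ,  0.00093177, -0.00393379, -0.00060543,
       -0.00027037,  0.0001158 ]), 'joint_torque': array([ 2.27720178e-03, -6.24547720e+01,  2.50890164e-02, -3.90721965e+01,
       -6.15150807e-02,  3.65390384e-02,  4.53383473e-05]), 'ee_pos': array([ 0.1844781 , -0.59676998,  0.22182438]), 'eef_rot': array([ 9.88781989e-01,  1.49364430e-01, -1.23255934e-04, -6.56149828e-04]), 'ft_force': array([ 0.45755759, -0.42138518,  0.26528721]), 'torque': array([ 0.01718266,  0.01191619, -0.01768295]), 'grip_force': 0.0, 'width': 0.08684991449041997}
```

View pics/top0.png

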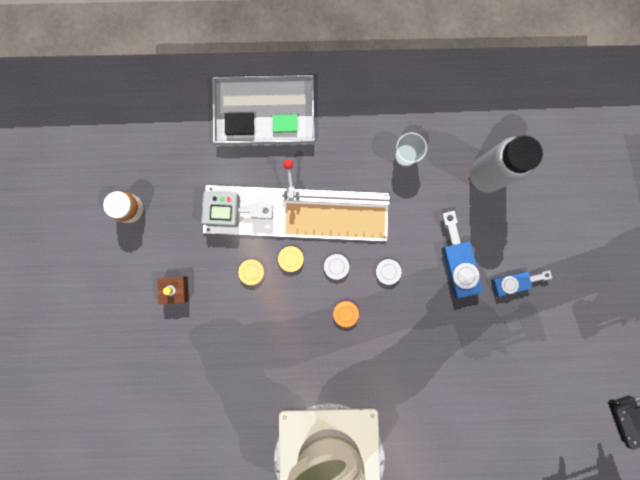

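View pics/scene0.png

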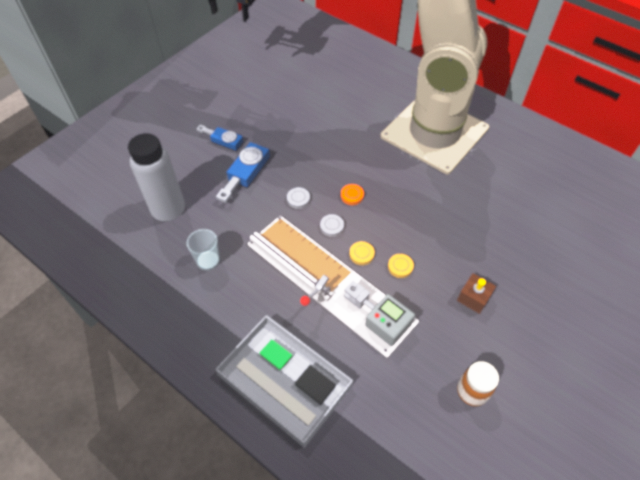

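The top view shows two brass discs at (252,272) and (290,259), and two steel ones at (337,267) and (388,272). The orange look-alike is at (346,314). There are two blue sleds: (463,270), which is bigger and the one needed, and (513,284), the small decoy. The pin is at (170,290) and the red knob is up at (288,164). I'll measure these and confirm the candidates in one crop.

```bash
python3 - <<'E'
from h import *
t=load('top0');s=load('scene0')
cv2.imwrite('pics/crop0.png',cv2.resize(t['image'][120:330,150:560,::-1],None,fx=1.9,fy=1.9,interpolation=cv2.INTER_CUBIC))
W={k:cloud(c) for k,c in(('t',t),('s',s))}
def blobs(c,lo,hi,mn=25):
    h=cv2.cvtColor(c['image'],cv2.COLOR_RGB2HSV);m=cv2.inRange(h,lo,hi)
    n,l,st,ce=cv2.connectedComponentsWithStats(m)
    return [(np.round(ce[i],1),st[i,4],l==i) for i in range(1,n) if st[i,4]>mn]
cols={'blue':((100,150,60),(125,255,255)),'yellow':((20,150,120),(32,255,255)),'orange':((5,200,150),(17,255,255)),'red':((0,200,120),(4,255,255))}
for n,(lo,hi) in cols.items():
    for k,c in(('t',t),('s',s)):
        for ce,a,m in blobs(c,lo,hi):
            w=W[k][m];w=w[~np.isnan(w[:,0])]
            if len(w)and n!='red' or a<200:print(n,k,ce,a,np.round(np.median(w,0),3),'ztop',np.round(np.percentile(w[:,2],95),3), 'rect',cv2.minAreaRect(np.argwhere(m)[:,::-1].astype(np.float32)) if n=='blue' else '')
# silver discs: height mask 10..20mm in top
for k,c in(('t',t),('s',s)):
    z=W[k][...,2];m=((z>.009)&(z<.021)).astype(np.uint8)
    n,l,st,ce=cv2.connectedComponentsWithStats(m)
    for i in range(1,n):
        if 150<st[i,4]<1500:
            w=W[k][l==i];print('h15',k,np.round(ce[i],1),st[i,:],np.round(w.mean(0),3),np.round(np.ptp(w,axis=0),3))
# rig: white base corners
h=cv2.cvtColor(t['image'],cv2.COLOR_RGB2HSV)
z=W['t'][...,2];w=W['t']
m=(z>.004)&(w[...,0]>.4)&(w[...,0]<.68)&(w[...,1]<.3)&(w[...,1]>-.18)
n,l,st,ce=cv2.connectedComponentsWithStats(m.astype(np.uint8))
i=1+np.argmax(st[1:,4]);P=w[l==i];P=P[(P[:,2]<.013)]
print('base',len(P),cv2.minAreaRect(P[:,:2].astype(np.float32)),cv2.boxPoints(cv2.minAreaRect(P[:,:2].astype(np.float32))))
E
```

```text
blue t [458.  255.1] 547 [ 0.471 -0.309  0.036] ztop 0.039 rect ((459.1470947265625, 258.0882568359375), (28.861740112304688, 26.92145347595215), 75.96376037597656)
blue t [523.3 280.5] 195 [ 0.409 -0.465  0.024] ztop 0.028 rect ((522.1038208007812, 280.88079833984375), (16.48868751525879, 14.471455574035645), 74.74488067626953)
blue t [498.  286.6] 103 [ 0.395 -0.404  0.024] ztop 0.028 rect ((498.7941589355469, 286.6764831542969), (16.24988555908203, 8.48874568939209), 75.96376037597656)
blue t [466.6 290.6] 191 [ 0.387 -0.325  0.036] ztop 0.04 rect ((467.1028747558594, 289.3919677734375), (11.959115028381348, 27.70082664489746), 83.41805267333984)
blue s [223.5 138.6] 190 [ 0.415 -0.45   0.022] ztop 0.027 rect ((225.3378143310547, 137.94024658203125), (28.249065399169922, 13.778827667236328), 20.224857330322266)
blue s [263.3 149.7] 29 [ 0.384 -0.312  0.036] ztop 0.039 rect ((262.3407287597656, 148.38937377929688), (10.630146026611328, 4.891748905181885), 48.8140754699707)
blue s [241.1 170.6] 349 [ 0.477 -0.31   0.035] ztop 0.04 rect ((241.38726806640625, 169.39126586914062), (21.
[... 1574 characters left out ...]
20 215  24  21 380] [ 0.454 -0.025  0.015] [0.061 0.062 0.011]
h15 s [280.1 266.4] [248 239  66  56 361] [ 0.627 -0.046  0.013] [0.025 0.211 0.012]
h15 s [361.3 252.4] [349 242  25  22 420] [0.474 0.084 0.015] [0.061 0.06  0.011]
h15 s [400.1 264.9] [388 254  25  23 438] [0.445 0.178 0.015] [0.062 0.059 0.012]
h15 s [278.9 349.8] [219 320 130  65 283] [0.789 0.092 0.015] [0.153 0.232 0.012]
h15 s [275.1 354.1] [259 339  33  31 518] [0.802 0.092 0.016] [0.041 0.062 0.012]
base 5306 ((0.598437488079071, 0.07052828371524811), (0.45304039120674133, 0.15610404312610626), 86.29005432128906) [[ 0.505892   -0.15046683]
 [ 0.66166884 -0.16056761]
 [ 0.690983    0.2915234 ]
 [ 0.53520614  0.30162418]]
```

View pics/crop0.png

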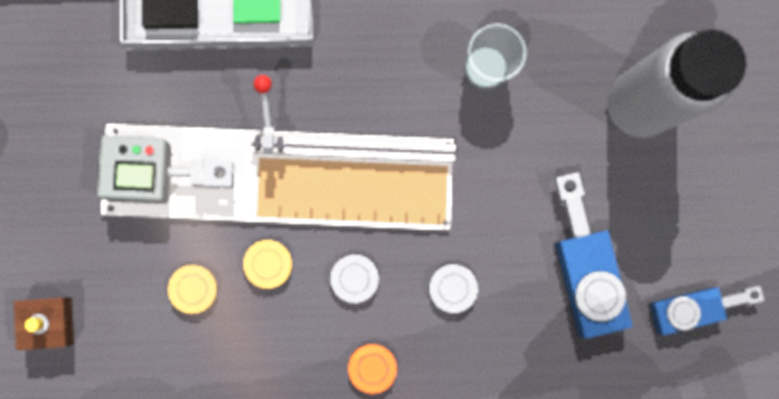

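The crop confirms that the big sled at crop (593,284) is the target and the small one is the decoy. The orange disc at crop (372,369) is left alone. The rig plate corners are visible at crop (104,124), (100,215), (451,230) and (456,138).

```bash
cat >> h.py <<'E'
def tri(c1,p1,c2,p2):
    o1,d1=ray(c1,*p1);o2,d2=ray(c2,*p2)
    k=np.linalg.lstsq(np.stack([d1,-d2],1),o2-o1,rcond=None)[0]
    a,b=o1+d1*k[0],o2+d2*k[1];return (a+b)/2,np.linalg.norm(a-b)
def redc(c,lo=(0,150,100),hi=(6,255,255),box=None):
    h=cv2.cvtColor(c['image'],cv2.COLOR_RGB2HSV);m=cv2.inRange(h,lo,hi)|cv2.inRange(h,(174,lo[1],lo[2]),(180,255,255)) if lo[0]==0 else cv2.inRange(h,lo,hi)
    if box: q=np.zeros_like(m);q[box[1]:box[3],box[0]:box[2]]=1;m=m*q
    y,x=np.nonzero(m);return np.array([x.mean(),y.mean()]),len(x)
E
python3 - <<'E'
from h import *
t=load('top0');s=load('scene0')
q=[(a/1.9+150,b/1.9+120) for a,b in((104,124),(100,215),(451,230),(456,138))]
P=np.array([onz(t,u,v,.010) for u,v in q]);print(np.round(P,3))
ex=(P[0]+P[1]-P[2]-P[3])/2;ey=(P[1]+P[2]-P[0]-P[3])/2
print('len',np.linalg.norm(ex),np.linalg.norm(ey),'yaw',np.degrees(np.arctan2(ex[1],ex[0])),np.degrees(np.arctan2(ey[1],ey[0])))
yaw=np.arctan2(ex[1],ex[0]);R=np.array([[np.cos(yaw),-np.sin(yaw)],[np.sin(yaw),np.cos(yaw)]])
O=P[:,:2].mean(0)-R@[.020,-.0025];print('origin',O)
kt=redc(t,box=(275,150,300,180));ks=redc(s,box=(290,285,320,315));print(kt,ks)
K=tri(t,kt[0],s,ks[0]);print('knob',K,'in rig',R.T@(K[0][:2]-O))
# pin yellow
pt=redc(t,(20,100,100),(34,255,255),(155,275,185,305));ps=redc(s,(20,120,100),(34,255,255),(465,270,500,300));print(pt,ps,tri(t,pt[0],s,ps[0]))
# sled : blue top points z>30mm, tongue eye
w=cloud(t);m=(w[...,2]>.028)&(w[...,1]<-.26)&(w[...,1]>-.37)&(w[...,0]>.33)&(w[...,0]<.54)
Q=w[m&(w[...,0]<.56)];r=cv2.minAreaRect(Q[(Q[:,0]<.49)][:,:2].astype(np.float32));print(r)
pan=w[(w[...,2]>.038)&m];print('pan',pan.mean(0),np.ptp(pan,axis=0))
m2=(w[...,2]>.02)&(w[...,1]<-.24)&(w[...,1]>-.37)&(w[...,0]>.52)&(w[...,0]<.6);E=w[m2];print('eye',E.mean(0),E.min(0),E.max(0))
eye=onz(t,570/1.9+150,184.5/1.9+120,.03);print('eyehole',eye,'front', onz(t,586/1.9+150,237/1.9+120,.036))
E
```

```text
[[ 0.651  0.286  0.01 ]
 [ 0.536  0.292  0.01 ]
 [ 0.508 -0.149  0.01 ]
 [ 0.624 -0.159  0.01 ]]
len 0.4440990510100558 0.1162145137286187 yaw 86.45989256137426 176.18959705069875
origin [0.57611757 0.04766758]
(array([287.69491525, 163.76271186]), 59) (array([304.56140351, 300.1754386 ]), 57)
knob (array([0.68573084, 0.08171503, 0.07869307]), np.float64(0.0008422405539324937)) in rig [ 0.04075079 -0.10730177]
(array([167.13793103, 290.48275862]), 58) (array([480.80952381, 283.10714286]), 84) (array([0.40324967, 0.35976646, 0.0686057 ]), np.float64(0.00043476203672108396))
((0.4373943507671356, -0.3208116888999939), (0.12048188596963882, 0.06180176883935928), 11.971848487854004)
pan [ 0.43012269 -0.32189265  0.04114199] [0.12517652 0.07808293 0.01024063]
eye [ 0.54788858 -0.29610276  0.02929869] [ 0.52007975 -0.31123215  0.02012859] [ 0.57533523 -0.27817631  0.0399122 ]
eyehole [ 0.56040878 -0.29615294  0.03      ] front [ 0.4944971  -0.31190883  0.036     ]
```

>>> step_arm --pt "0.55 0.75 0" --pt "0.55 0.75 0" --pt "0.55 0.75 0" --pt "0.55 0.75 0" --pt "0.55 0.75 0" --pt "0.55 0.75 0" --pt "0.55 0.75 0" --pt "0.55 0.75 0" --pt "0.55 0.75 0" --pt "0.55 0.75 0" --pt "0.55 0.75 0" --pt "0.55 0.75 0" --turn '[-0.085,-0.085,-0.085,-0.085,-0.085,-0.085,-0.085,-0.085,-0.085,-0.085,-0.085,-0.085]'

```text
time: 1.3
ee_pos: [0.3499, -0.3712, 0.2223]
eef_rot: [0.996, 0.088, -0.0, -0.0]
ft_force: [0.3, -0.7, -0.2]
width: 0.087
grip_force: 0.0
```

>>> step_arm --pt "0.55 0.75 0" --pt "0.55 0.75 0" --pt "0.55 0.75 0" --pt "0.55 0.75 0" --pt "0.55 0.75 0" --pt "0.55 0.75 0" --pt "0.55 0.75 0" --pt "0.55 0.75 0" --pt "0.55 0.75 0" --pt "0.55 0.75 0" --pt "0.55 0.75 0" --pt "0.55 0.75 0" --turn '[-0.085,-0.085,-0.085,-0.085,-0.085,-0.085,-0.085,-0.085,-0.085,-0.085,-0.085,-0.085]'

```text
time: 2.5
ee_pos: [0.5149, -0.1463, 0.2223]
eef_rot: [1.0, 0.027, -0.0, -0.0]
ft_force: [-0.8, 0.0, -0.5]
width: 0.087
grip_force: 0.0
```

>>> step_arm --pt "0.55 0.75 0" --pt "0.55 0.75 0" --pt "0.55 0.75 0" --pt "0.55 0.75 0" --pt "0.55 0.75 0" --pt "0.55 0.75 0" --pt "0.55 0.75 0" --pt "0.55 0.75 0" --pt "0.55 0.75 0" --pt "0 0 0" --turn '[-0.085,-0.085,-0.085,-0.085,-0.085,-0.085,-0.085,-0.085,-0.085,0]'

```text
time: 3.5
ee_pos: [0.6388, 0.0252, 0.2217]
eef_rot: [1.0, -0.017, -0.001, -0.001]
ft_force: [-1.0, 0.8, 0.3]
width: 0.0871
grip_force: 0.0
```

```bash
python3 - <<'E'
from h import *
w=snap('wrist','w1');s=read_state();print(s['time'],s['ee_pos'],s['eef_rot']);print(w['mtx'],np.round(w['view'],3).tolist())
print('knob',redc(w), proj(w,[.686,.082,.077]), proj(w,s['ee_pos']))
E
```

```text
3.55 [0.63830432 0.02327393 0.22177023] [ 9.99853853e-01 -1.70795508e-02 -6.32993573e-04 -4.00843473e-04]
[[402.5549024    0.         314.20023895]
 [  0.         402.5549024  236.99057367]
 [  0.           0.           1.        ]] [[-0.032, -0.999, -0.002, 0.046], [0.968, -0.03, -0.248, -0.587], [0.248, -0.01, 0.969, -0.547], [0.0, 0.0, 0.0, 1.0]]
knob (array([215.38571429, 178.08051948]), 770) [237.47760336 163.47492528] [319.02763413 294.68679719]
```

View pics/w1.png

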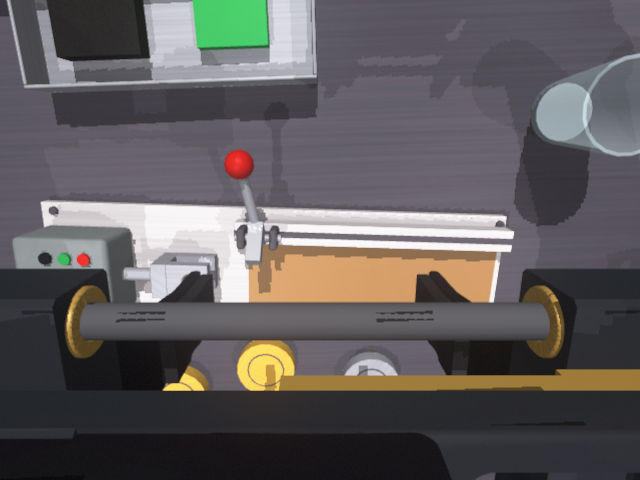

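The wrist view shows the red knob at (239,165), within 2 px of where I predicted, with its rod running to the hinge at (255,237). I'm going down to pinch it.

>>> step_arm --pt "0.63 0.8 0" --pt "0.63 0.8 0" --pt "0.63 0.8 0" --pt "0 0 -0.9" --pt "0 0 -0.9" --pt "0 0 -0.9" --pt "0 0 -0.9" --pt "0 0 -0.9" --pt "0 0 -0.9" --pt "0 0 -0.9" --pt "0 0 0" --turn '[-0.1,-0.1,-0.05,0,0,0,0,0,0,0,0]'

```text
time: 4.65
ee_pos: [0.6833, 0.0796, 0.0615]
eef_rot: [0.999, -0.034, -0.003, 0.001]
ft_force: [-0.1, -0.6, 0.3]
width: 0.0871
grip_force: 0.0
```

>>> step_arm --pt "0 0 0" --pt "0 0 0" --pt "0 0 0" --pt "0 0 0" --pt "0 0 0" --pt "0 0 0" --pt "0 0 0" --pt "0 0 0" --turn '[0,0,0,0,0,0,0,0]' --grip 1 --newtons 12

```text
time: 5.45
ee_pos: [0.6856, 0.0817, 0.0651]
eef_rot: [0.999, -0.033, -0.0, 0.0]
ft_force: [0.2, 0.7, -0.2]
width: 0.031
grip_force: 0.0
```

```bash
python3 - <<'E'
from h import *
w=load('w1')
L=onz(w,43,202,.01);R=onz(w,507,216,.01);print(L,R,np.linalg.norm(L-R),np.degrees(np.arctan2(*(L-R)[[1,0]])))
print('fence R end', onz(w,512,228,.028),onz(w,511,249,.028))
print(proj(w,[.686,.082,.0767]))
E
```

```text
[0.65185646 0.28066196 0.01      ] [ 0.62461774 -0.15624528  0.01      ] 0.4377555010640245 86.43254494526379
fence R end [ 0.61724665 -0.1531288   0.028     ] [ 0.59738051 -0.15399115  0.028     ]
[237.55198593 163.44645161]
```

```bash
python3 - <<'E'
from h import *
th=np.r_[2.684,np.linspace(2.684,.41,13)[1:]]
p=np.c_[75*np.cos(th),75*np.sin(th)];d=np.diff(p,axis=0)/25
ey=np.array([-.998,.0622])
print([[round(a*ey[0],2),round(a*ey[1],2),round(b,2)] for a,b in d])
E
```

```text
[[np.float64(-0.3), np.float64(0.02), np.float64(0.48)], [np.float64(-0.38), np.float64(0.02), np.float64(0.42)], [np.float64(-0.45), np.float64(0.03), np.float64(0.34)], [np.float64(-0.51), np.float64(0.03), np.float64(0.25)], [np.float64(-0.55), np.float64(0.03), np.float64(0.15)], [np.float64(-0.57), np.float64(0.04), np.float64(0.04)], [np.float64(-0.56), np.float64(0.04), np.float64(-0.07)], [np.float64(-0.54), np.float64(0.03), np.float64(-0.17)], [np.float64(-0.5), np.float64(0.03), np.float64(-0.27)], [np.float64(-0.44), np.float64(0.03), np.float64(-0.36)], [np.float64(-0.36), np.float64(0.02), np.float64(-0.44)], [np.float64(-0.27), np.float64(0.02), np.float64(-0.5)]]
```

>>> step_arm --pt "0 0 0" --pt "0 0 0" --pt "0 0 0" --pt "0 0 0" --turn '[0,0,0,0]'

```text
time: 5.85
ee_pos: [0.6856, 0.0807, 0.065]
eef_rot: [0.999, -0.034, -0.0, 0.001]
ft_force: [-0.4, -4.7, -0.5]
width: 0.021
grip_force: 12.0
```

>>> step_arm --pt "-0.3 -0.03 0.48" --pt "-0.38 0.02 0.42" --pt "-0.45 0.03 0.34" --pt "-0.51 0.03 0.25" --pt "-0.55 0.03 0.15" --pt "-0.57 0.04 0.04" --pt "-0.56 0.04 -0.07" --pt "-0.54 0.03 -0.17" --pt "-0.5 0.03 -0.27" --pt "-0.44 0.03 -0.36" --pt "-0.36 0.02 -0.44" --pt "-0.27 0.02 -0.5" --turn '[0,0,0,0,0,0,0,0,0,0,0,0]'

```text
time: 7.05
ee_pos: [0.5496, 0.0894, 0.0629]
eef_rot: [0.999, -0.033, 0.001, 0.0]
ft_force: [1.1, -0.9, 18.1]
width: 0.0211
grip_force: 12.0
```

>>> step_arm --pt "0 0 -0.05" --pt "0 0 0" --pt "0 0 0" --turn '[0,0,0]'

```text
time: 7.35
ee_pos: [0.5489, 0.0895, 0.0612]
eef_rot: [0.999, -0.033, -0.0, 0.0]
ft_force: [-7.3, -0.4, 8.1]
width: 0.0207
grip_force: 12.0
```

>>> step_arm --pt "0 0 0" --pt "0 0 0" --pt "0 0 0" --pt "0 0 0" --pt "0 0 0.8" --pt "0 0 1" --pt "0 0 1" --pt "0 0 1" --pt "0 0 1" --pt "0 0 1" --turn '[0,0,0,0,0,0,0,0,0,0]' --grip 0.4

```text
time: 8.35
ee_pos: [0.5498, 0.0889, 0.2066]
eef_rot: [0.999, -0.033, 0.0, 0.0]
ft_force: [-0.2, 1.0, 0.4]
width: 0.0524
grip_force: 0.0
```

>>> step_arm --pt "-0.26 -0.96 0" --pt "-0.26 -0.96 0" --pt "-0.26 -0.96 0" --pt "-0.26 -0.96 0" --pt "-0.26 -0.96 0" --pt "-0.26 -0.96 0" --pt "-0.26 -0.96 0" --pt "-0.26 -0.96 0" --pt "-0.26 -0.96 0" --pt "-0.26 -0.96 0" --pt "-0.26 -0.96 0" --pt "-0.26 -0.96 0" --turn '[0.2,0.2,0.2,0.2,0.2,0.2,0.2,0.2,0.2,0.2,0.2,0.17]' --grip 0

```text
time: 9.55
ee_pos: [0.4715, -0.2001, 0.2056]
eef_rot: [0.994, 0.109, 0.0, 0.0]
ft_force: [0.2, 0.8, -0.1]
width: 0.087
grip_force: 0.0
```

>>> step_arm --pt "-0.28 -0.96 0" --pt "-0.28 -0.96 0" --pt "-0.28 -0.96 0" --pt "-0.28 -0.96 0" --pt "-0.28 -0.96 0" --pt "0 0 0" --pt "0 0 0" --turn '[0,0,0,0,0,0,0]'

```text
time: 10.25
ee_pos: [0.4368, -0.3191, 0.2054]
eef_rot: [0.994, 0.108, 0.0, -0.0]
ft_force: [1.6, 1.5, 0.4]
width: 0.0868
grip_force: 0.0
```

```bash
python3 - <<'E'
from h import *
w=snap('wrist','w2');s=read_state();print(s['time'],s['ee_pos'],s['eef_rot'],s['joint_positions'])
t=snap('top','top1');c=snap('scene','sc1')
b=np.hstack([cv2.resize(w['image'],(400,300)),cv2.resize(t['image'][130:300,180:407],(400,300))]);cv2.imwrite('pics/b1.png',b[:,:,::-1])
kt=redc(t,box=(275,150,310,235));print('knob top',kt,onz(t,*kt[0],.076))
E
```

```text
10.3 [ 0.43720101 -0.3183858   0.20549236] [ 9.94053590e-01  1.08891749e-01  1.18537342e-04 -1.83511190e-04] [ 0.82942115  0.17649798 -0.31743665  1.6956328   0.05680689  1.27857954
 -0.85236393]
knob top (array([285.64150943, 222.32075472]), 53) [0.55173613 0.08907655 0.076     ]
```

View pics/b1.png

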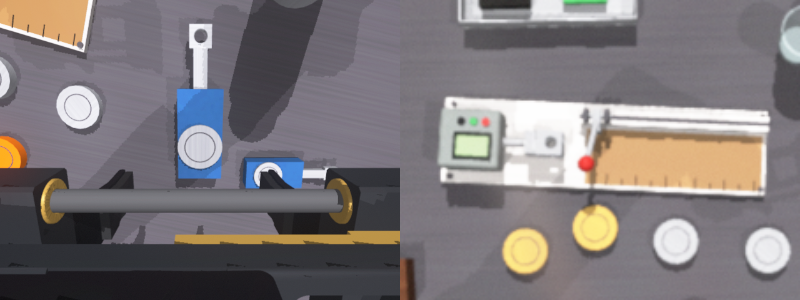

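```bash
python3 - <<'E'
from h import *
w=load('w2')
def blue(c,z):
    h=cv2.cvtColor(c['image'],cv2.COLOR_RGB2HSV);m=cv2.inRange(h,(100,130,50),(125,255,255));m[:, 375:]=0
    k=np.argwhere(m)[:,::-1];P=np.array([onz(c,u,v,z)[:2] for u,v in k],np.float32);return cv2.minAreaRect(P)
print(blue(w,.036)); print('eye',onz(w,200*1.6,36*1.6,.03),'pan',onz(w,200*1.6,146*1.6,.041))
C=cloud(w);print('heights: eye end',C[50:75,306:332,2].max(),'top',np.nanmedian(C[150:190,300:340,2]),'pan',np.nanmedian(C[225:245,310:330,2]))
E
```

```text
((0.43747276067733765, -0.3230099678039551), (0.12245728820562363, 0.060272108763456345), 12.257842063903809)
eye [ 0.55954313 -0.29626151  0.03      ] pan [ 0.42451735 -0.32647922  0.041     ]
heights: eye end nan top 0.03643134194189005 pan 0.04177469411585985
```

The left half of the view (wrist) shows the big sled with its pan at (200,146) and its eye at (200,36). The right half shows the stop down, with the knob over the track at (587,163). I'm going down to grasp the block.

>>> step_arm --pt "0.02 -0.12 -0.9" --pt "0 0 -0.9" --pt "0 0 -0.9" --pt "0 0 -0.9" --pt "0 0 -0.9" --pt "0 0 -0.9" --pt "0 0 -0.9" --pt "0 0 -0.6" --pt "0 0 -0.4" --pt "0 0 0" --pt "0 0 0" --turn '[0,0,0,0,0,0,0,0,0,0,0]'

```text
time: 11.5
ee_pos: [0.4379, -0.3222, 0.0237]
eef_rot: [0.994, 0.109, 0.0, 0.0]
ft_force: [-0.1, -1.0, -0.5]
width: 0.0869
grip_force: 0.0
```

>>> step_arm --pt "0 0 0" --pt "0 0 0" --pt "0 0 0" --pt "0 0 0" --pt "0 0 0" --pt "0 0 0" --pt "0 0 0" --turn '[0,0,0,0,0,0,0]' --grip 1 --newtons 30

```text
time: 12.2
ee_pos: [0.4375, -0.3224, 0.0233]
eef_rot: [0.994, 0.109, 0.0, 0.0]
ft_force: [-0.2, -1.3, 3.0]
width: 0.0596
grip_force: 30.0
```

>>> step_arm --pt "0 0 0.5" --pt "0 0 1" --pt "0 0 1" --pt "0 0 1" --pt "0 0 1" --pt "0 0 0" --turn '[0,0,0,0,0,0]'

```text
time: 12.8
ee_pos: [0.4389, -0.3228, 0.1392]
eef_rot: [0.994, 0.109, 0.002, 0.002]
ft_force: [0.7, -0.3, -4.3]
width: 0.0595
grip_force: 30.0
```

>>> step_arm --pt "0.42 0.81 0" --pt "0.42 0.81 0" --pt "0.42 0.81 0" --pt "0.42 0.81 0" --pt "0.42 0.81 0" --pt "0.42 0.81 0" --pt "0.42 0.81 0" --pt "0.42 0.81 0" --pt "0.42 0.81 0" --pt "0.42 0.81 0" --pt "0.42 0.81 0" --pt "0.42 0.81 0" --turn '[0.9,0.9,0.9,0.9,0.9,0.9,0.9,0.9,0.9,0.9,0.9,0.86]'

```text
time: 14.0
ee_pos: [0.5628, -0.0781, 0.1343]
eef_rot: [0.727, 0.687, -0.001, -0.001]
ft_force: [0.1, -0.3, -4.3]
width: 0.0595
grip_force: 30.0
```

>>> step_arm --pt "0 0 -0.8" --pt "0 0 -0.8" --pt "0 0 0" --pt "0 0 0" --turn '[0,0,0,0]'

```text
time: 14.4
ee_pos: [0.5627, -0.079, 0.0951]
eef_rot: [0.729, 0.685, -0.0, -0.001]
ft_force: [-0.4, -0.6, -3.4]
width: 0.0597
grip_force: 30.0
```

```bash
python3 - <<'E'
from h import *
w=snap('wrist','w3');s=read_state();print(s['time'],s['ee_pos'],s['eef_rot'],s['joint_positions'])
O=np.array([.577,.0472]);y=np.radians(86.43);R=np.array([[np.cos(y),-np.sin(y)],[np.sin(y),np.cos(y)]])
print('rig',R.T@(s['ee_pos'][:2]-O))
E
```

```text
14.45 [ 0.5633739  -0.07912833  0.0959473 ] [ 7.28742020e-01  6.84788325e-01  1.03999006e-04 -7.97780330e-05] [ 0.56937368  0.38235807 -0.61329648  1.73432956  0.24286413  1.10161608
 -0.18283389]
rig [-0.12693166  0.00573345]
```

View pics/w3.png

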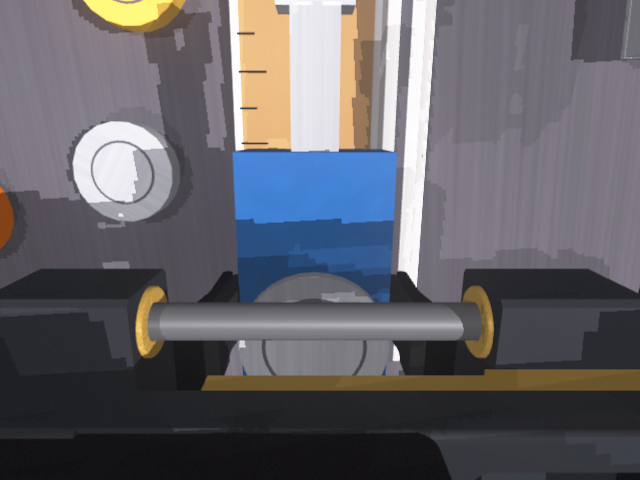

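The wrist view shows the sled held parallel to the fence, with the tongue at (315,70) pointing along the track. The block sits 6 mm off the fence, so I'm setting it down.

>>> step_arm --pt "0 0 -0.8" --pt "0 0 -0.8" --pt "0 0 -0.6" --pt "0 0 -0.2" --pt "0 0 -0.05" --pt "0 0 0" --pt "0 0 0" --turn '[0,0,0,0,0,0,0]'

```text
time: 15.15
ee_pos: [0.564, -0.0792, 0.0353]
eef_rot: [0.729, 0.685, 0.0, 0.001]
ft_force: [-0.9, -0.6, -4.9]
width: 0.0595
grip_force: 30.0
```

>>> step_arm --pt "0 0 -0.05" --pt "0 0 -0.03" --pt "0 0 0" --pt "0 0 0" --turn '[0,0,0,0]'

```text
time: 15.55
ee_pos: [0.5638, -0.0793, 0.0334]
eef_rot: [0.729, 0.685, 0.0, 0.001]
ft_force: [-3.3, -0.2, 5.3]
width: 0.0594
grip_force: 30.0
```

>>> step_arm --pt "0.1 0 0" --pt "0.06 0 0" --pt "0 0 0" --pt "0 0 0" --turn '[0,0,0,0]'

```text
time: 15.95
ee_pos: [0.5669, -0.0793, 0.0334]
eef_rot: [0.729, 0.685, -0.001, -0.0]
ft_force: [-8.4, -0.2, 10.8]
width: 0.0595
grip_force: 30.0
```

>>> step_arm --pt "0.06 0 0.03" --pt "0.04 0 0" --pt "0 0 0" --pt "0 0 0" --turn '[0,0,0,0]'

```text
time: 16.35
ee_pos: [0.5698, -0.0792, 0.0334]
eef_rot: [0.729, 0.685, -0.0, 0.0]
ft_force: [-4.5, -0.8, 4.7]
width: 0.0597
grip_force: 30.0
```

>>> step_arm --pt "0.04 0 0" --pt "0.04 0 0" --pt "0 0 0" --pt "0 0 0" --turn '[0,0,0,0]'

```text
time: 16.75
ee_pos: [0.5698, -0.0792, 0.0334]
eef_rot: [0.729, 0.685, -0.002, -0.001]
ft_force: [-16.9, 0.1, 15.0]
width: 0.0596
grip_force: 30.0
```

>>> step_arm --pt "-0.04 0 0.03" --pt "0.025 0.4 0" --pt "0.025 0.4 0" --pt "0.025 0.4 0" --pt "0.025 0.4 0" --pt "0.025 0.4 0" --pt "0.025 0.4 0" --pt "0.025 0.4 0" --pt "0.025 0.4 0" --pt "0 0 0" --pt "0 0 0" --turn '[0,0,0,0,0,0,0,0,0,0,0]'

```text
time: 17.85
ee_pos: [0.575, 0.0013, 0.0335]
eef_rot: [0.729, 0.685, -0.001, -0.001]
ft_force: [-5.2, 0.9, -0.2]
width: 0.0599
grip_force: 30.0
```

```bash
python3 - <<'E'
from h import *
w=snap('wrist','w4');s=read_state();print(s['time'],s['ee_pos'],s['ft_force'])
E
```

```text
17.9 [0.57498803 0.00130326 0.03345859] [-5.17008857  1.40110744  0.75614082]
```

View pics/w4.png

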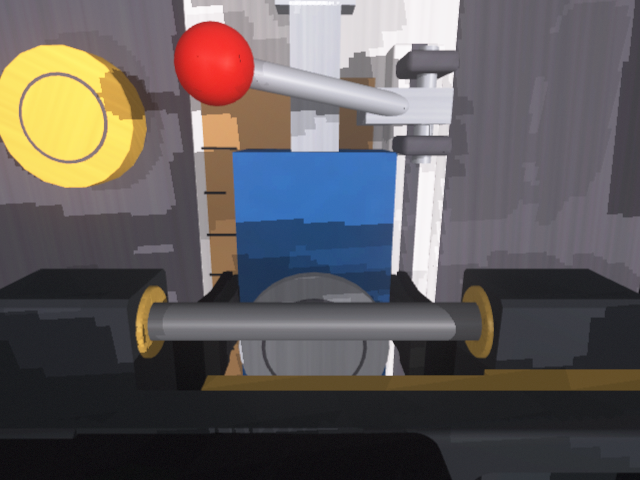

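The wrist view shows the tongue at (315,75) under the knob's rod, with the shoulder at row 152 just short of the stop foot. I'm creeping in until it touches.

>>> step_arm --pt "0.01 0.12 0" --pt "0.01 0.12 0" --pt "0.005 0.06 0" --pt "0 0 0" --pt "0 0 0" --turn '[0,0,0,0,0]'

```text
time: 18.4
ee_pos: [0.5752, 0.0056, 0.0334]
eef_rot: [0.729, 0.684, -0.002, 0.0]
ft_force: [-8.2, -9.0, 4.1]
width: 0.0596
grip_force: 30.0
```

>>> step_arm --pt "0.005 0.06 0" --pt "0 0.04 0" --pt "0 0 0" --pt "0 0 0" --turn '[0,0,0,0]'

```text
time: 18.8
ee_pos: [0.5754, 0.008, 0.0334]
eef_rot: [0.729, 0.684, -0.002, 0.0]
ft_force: [-8.4, -8.5, 4.8]
width: 0.0599
grip_force: 30.0
```

>>> step_arm --pt "0 0.06 0" --pt "0 0.05 0" --pt "0 0 0" --pt "0 0 0" --turn '[0,0,0,0]'

```text
time: 19.2
ee_pos: [0.5756, 0.0114, 0.0334]
eef_rot: [0.729, 0.684, -0.002, 0.0]
ft_force: [-6.3, -6.4, 3.1]
width: 0.0598
grip_force: 30.0
```

>>> step_arm --pt "0 0.06 0" --pt "0 0 0" --pt "0 0 0" --turn '[0,0,0]'

```text
time: 19.5
ee_pos: [0.5755, 0.0116, 0.0334]
eef_rot: [0.73, 0.684, -0.002, 0.001]
ft_force: [-7.7, -11.2, 4.0]
width: 0.0597
grip_force: 30.0
```

>>> step_arm --pt "0 0.06 0" --pt "0 0 0" --pt "0 0 0" --turn '[0,0,0]'

```text
time: 19.8
ee_pos: [0.5755, 0.0116, 0.0334]
eef_rot: [0.73, 0.684, -0.003, 0.001]
ft_force: [-8.6, -14.1, 5.1]
width: 0.0598
grip_force: 30.0
```

>>> step_arm --pt "0 -0.05 0.0" --pt "0 0 0" --pt "0 0 0" --pt "0 0 0" --pt "0 0 0" --pt "0 0 0" --turn '[0,0,0,0,0,0]' --grip 0

```text
time: 20.4
ee_pos: [0.5767, 0.0156, 0.0338]
eef_rot: [0.729, 0.685, 0.0, 0.0]
ft_force: [-0.4, 0.1, -0.4]
width: 0.0867
grip_force: 0.0
```

>>> step_arm --pt "0 0 0.6" --pt "0 0 1" --pt "0 0 1" --pt "0 0 1" --pt "0 0 1" --pt "0 0 1" --pt "0 0 1" --pt "0.06 0.9 0" --pt "0.06 0.9 0" --pt "0.04 0.8 0" --pt "0 0 0" --pt "0 0 0" --turn '[0,0,0,0,0,0,0,0,0,0,0,0]'

```text
time: 21.6
ee_pos: [0.5806, 0.0804, 0.1996]
eef_rot: [0.728, 0.685, 0.0, 0.0]
ft_force: [0.9, -0.4, 0.1]
width: 0.0868
grip_force: 0.0
```

```bash
python3 - <<'E'
from h import *
w=snap('wrist','w5');s=read_state();print(s['time'],s['ee_pos'],s['eef_rot'],s['joint_positions'])
print(proj(w,[.5834,.1363,.0525]))
cv2.imwrite('pics/w5c.png',cv2.resize(w['image'][20:270,180:460,::-1],None,fx=2.4,fy=2.4,interpolation=cv2.INTER_CUBIC))
E
```

```text
21.65 [0.58072388 0.0795506  0.199393  ] [7.28857414e-01 6.84665419e-01 3.81520061e-05 3.64762942e-04] [ 0.34555753  0.33687513 -0.68978959  1.57172422  0.22001477  1.31173025
 -0.43565846]
[313.63488152 150.02179138]
```

View pics/w5c.png

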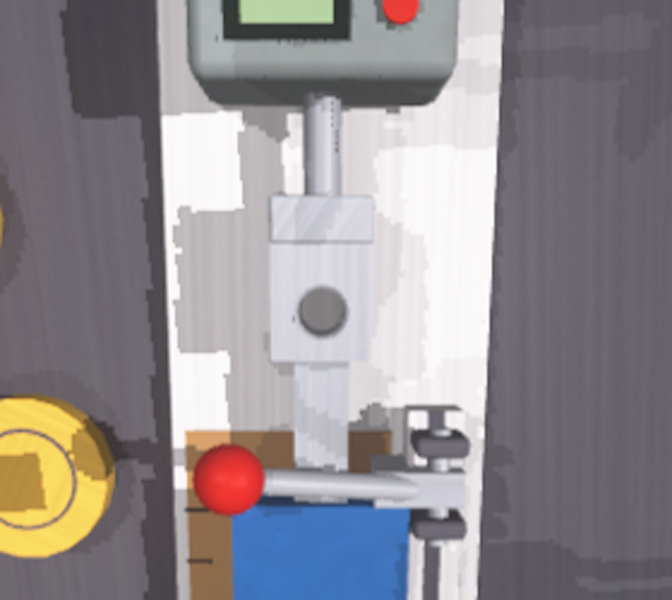

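The crop shows the fork hole at crop (323,311), which is full-image (314.6,149.6). I predicted (313.6,150), so the fit is within 1 mm, and the eye lies under the hole. Next is the pin.

>>> step_arm --pt "-0.59 0.7 0" --pt "-0.59 0.7 0" --pt "-0.59 0.7 0" --pt "-0.59 0.7 0" --pt "-0.59 0.7 0" --pt "-0.59 0.7 0" --pt "-0.59 0.7 0" --pt "-0.59 0.7 0" --pt "-0.59 0.7 0" --pt "-0.59 0.7 0" --pt "-0.59 0.7 0" --pt "-0.59 0.7 0" --turn '[0,0,0,0,0,0,0,0,0,0,0,0]'

```text
time: 22.85
ee_pos: [0.4025, 0.2909, 0.199]
eef_rot: [0.729, 0.685, 0.0, 0.0]
ft_force: [-0.7, -0.0, -0.2]
width: 0.0869
grip_force: 0.0
```

>>> step_arm --pt "0 0 0" --pt "0 0 0" --pt "0 0 0" --turn '[0,0,0]'

```text
time: 23.15
ee_pos: [0.4041, 0.2895, 0.1988]
eef_rot: [0.729, 0.684, -0.0, 0.0]
ft_force: [-0.3, -0.2, 0.2]
width: 0.0865
grip_force: 0.0
```

```bash
python3 - <<'E'
from h import *
w=load('w5');g=cv2.cvtColor(w['image'],cv2.COLOR_RGB2GRAY)
m=(g<135).astype(np.uint8);m[:135]=0;m[165:]=0;m[:,:300]=0;m[:,330:]=0
y,x=np.nonzero(m);print('hole',x.mean(),y.mean(),len(x),onz(w,x.mean(),y.mean(),.0525))
print('fork top z',np.nanmedian(cloud(w)[132:138,305:325,2]))
w=snap('wrist','w6');s=read_state();print(s['time'],s['ee_pos'],s['eef_rot'],s['joint_positions'])
h=cv2.cvtColor(w['image'],cv2.COLOR_RGB2HSV);m=cv2.inRange(h,(20,120,90),(34,255,255));m[260:]=0
n,l,st,ce=cv2.connectedComponentsWithStats(m)
for i in range(1,n):
    if st[i,4]>40:print(ce[i],st[i])
C=cloud(w);Z=C[...,2];q=Z>.07;P=C[q&(C[...,1]>.3)&(Z<.09)];print('top',len(P),P.mean(0),P.min(0),P.max(0))
print(proj(w,[.403,.36,.078]))
cv2.imwrite('pics/w6c.png',w['image'][0:280,140:500,::-1])
E
```

```text
hole 313.92857142857144 149.96938775510205 294 [0.58362305 0.1363252  0.0525    ]
fork top z 0.0529837045435173
23.2 [0.40412917 0.28946829 0.19878478] [ 7.29205360e-01  6.84294888e-01 -6.91895253e-05  2.09912613e-04] [ 0.10799514  0.1466706  -0.87872264  1.78710073  0.11879655  1.26269112
 -0.86513863]
[307.7375 132.245 ] [297 121  23  23 400]
top 421 [0.40396565 0.35873353 0.07819744] [0.39626703 0.35110154 0.07511776] [0.41149161 0.36650577 0.08025279]
[306.58223735 129.89796273]
```

View pics/w6c.png

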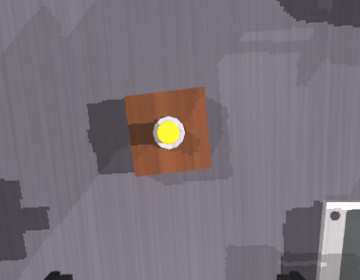

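The crop shows the pin standing upright in the park block, with its yellow top at crop (168,132). That gives a world position of (0.404, 0.359, 0.078).

>>> step_arm --pt "0 0.92 0" --pt "0 0.93 0" --pt "0 0.92 0" --pt "0 0 -0.9" --pt "0 0 -0.9" --pt "0 0 -0.9" --pt "0 0 -0.9" --pt "0 0 -0.9" --pt "0 0 -0.9" --pt "0 0 -0.4" --pt "0 0 0" --pt "0 0 0" --turn '[0,0,0,0,0,0,0,0,0,0,0,0]' --grip 0.35

```text
time: 24.4
ee_pos: [0.4041, 0.3598, 0.0546]
eef_rot: [0.729, 0.685, 0.0, -0.0]
ft_force: [0.1, 1.0, -0.3]
width: 0.0566
grip_force: 0.0
```

>>> step_arm --pt "0 0 0" --pt "0 0 0" --pt "0 0 0" --pt "0 0 0" --pt "0 0 0" --pt "0 0 0" --pt "0 0 0" --pt "0 0 0" --turn '[0,0,0,0,0,0,0,0]' --grip 1 --newtons 25

```text
time: 25.2
ee_pos: [0.4036, 0.3596, 0.0539]
eef_rot: [0.729, 0.685, 0.0, 0.0]
ft_force: [0.2, -0.2, 1.1]
width: 0.0154
grip_force: 25.0
```

>>> step_arm --pt "0 0 0.6" --pt "0 0 1" --pt "0 0 1" --pt "0 0 1" --pt "0 0 0.4" --pt "0 0 0" --turn '[0,0,0,0,0,0]'

```text
time: 25.8
ee_pos: [0.4042, 0.3602, 0.1554]
eef_rot: [0.729, 0.685, 0.001, 0.0]
ft_force: [0.4, -0.8, -1.4]
width: 0.0152
grip_force: 25.0
```

>>> step_arm --pt "0.72 -0.89 0" --pt "0.72 -0.89 0" --pt "0.72 -0.89 0" --pt "0.72 -0.89 0" --pt "0.72 -0.89 0" --pt "0.72 -0.89 0" --pt "0.72 -0.89 0" --pt "0.72 -0.89 0" --pt "0.72 -0.89 0" --pt "0.7 -0.89 0" --pt "0 0 0" --pt "0 0 0" --turn '[0,0,0,0,0,0,0,0,0,0,0,0]'

```text
time: 27.0
ee_pos: [0.5826, 0.1365, 0.1523]
eef_rot: [0.729, 0.684, -0.001, -0.001]
ft_force: [-0.4, 0.5, -1.0]
width: 0.0155
grip_force: 25.0
```

>>> step_arm --pt "0 0 -0.6" --pt "0 0 -0.6" --pt "0 0 0" --pt "0 0 0" --pt "0 0 0" --turn '[0,0,0,0,0]'

```text
time: 27.5
ee_pos: [0.5832, 0.1375, 0.1241]
eef_rot: [0.729, 0.685, 0.0, 0.0]
ft_force: [0.1, 0.3, -1.1]
width: 0.0152
grip_force: 25.0
```

>>> step_arm --pt "0 0 -0.4" --pt "0 0 -0.4" --pt "0 0 -0.2" --pt "0 0 -0.2" --pt "0 0 0" --pt "0 0 0" --turn '[0,0,0,0,0,0]'

```text
time: 28.1
ee_pos: [0.5832, 0.1372, 0.0939]
eef_rot: [0.729, 0.685, 0.0, -0.0]
ft_force: [-0.6, 0.0, -0.5]
width: 0.0152
grip_force: 25.0
```

>>> step_arm --pt "0 0 -0.2" --pt "0 0 -0.2" --pt "0 0 -0.2" --pt "0 0 0" --pt "0 0 0" --turn '[0,0,0,0,0]'

```text
time: 28.6
ee_pos: [0.583, 0.1371, 0.0787]
eef_rot: [0.729, 0.685, -0.0, -0.0]
ft_force: [0.2, 0.3, -0.1]
width: 0.0154
grip_force: 25.0
```

>>> step_arm --pt "0 0 -0.2" --pt "0 0 -0.2" --pt "0 0 -0.1" --pt "0 0 0" --pt "0 0 0" --turn '[0,0,0,0,0]'

```text
time: 29.1
ee_pos: [0.5831, 0.1371, 0.0663]
eef_rot: [0.729, 0.685, 0.0, -0.0]
ft_force: [-0.1, -0.5, -1.0]
width: 0.0153
grip_force: 25.0
```

Smooth so far, with no side force. I'll bring the collar down until it touches.

>>> step_arm --pt "0 0 -0.15" --pt "0 0 -0.05" --pt "0 0 0" --pt "0 0 0" --turn '[0,0,0,0]'

```text
time: 29.5
ee_pos: [0.5831, 0.1371, 0.0614]
eef_rot: [0.729, 0.685, 0.0, 0.0]
ft_force: [-1.0, 0.3, 1.1]
width: 0.0152
grip_force: 25.0
```

>>> step_arm --pt "0 0 -0.05" --pt "0 0 -0.03" --pt "0 0 0" --pt "0 0 0" --turn '[0,0,0,0]'

```text
time: 29.9
ee_pos: [0.5833, 0.1371, 0.0612]
eef_rot: [0.729, 0.685, 0.0, 0.001]
ft_force: [-8.6, -3.8, 18.7]
width: 0.0152
grip_force: 25.0
```

The pin is fully home: the collar touched at TCP 0.0612 and the force rose to 18.7 N. I'm releasing it and going to the first disc.

>>> step_arm --pt "0 0 0.05" --pt "0 0 0" --pt "0 0 0" --pt "0 0 0" --pt "0 0 0" --pt "0 0 0.5" --pt "0 0 1" --pt "0 0 1" --pt "0 0 1" --pt "0 0 1" --pt "0 0 0" --turn '[0,0,0,0,0,0,0,0,0,0,0]' --grip 0.45

```text
time: 31.0
ee_pos: [0.5848, 0.1381, 0.1777]
eef_rot: [0.729, 0.685, 0.003, 0.002]
ft_force: [0.4, 1.1, -0.5]
width: 0.0477
grip_force: 0.0
```

>>> step_arm --pt "-0.46 0.14 0" --pt "-0.46 0.14 0" --pt "-0.46 0.14 0" --pt "-0.46 0.14 0" --pt "-0.46 0.14 0" --pt "-0.46 0.14 0" --pt "-0.46 0.14 0" --pt "-0.46 0.14 0" --pt "-0.46 0.14 0" --pt "-0.46 0.14 0" --pt "-0.46 0.14 0" --pt "-0.46 0.14 0" --turn '[-1,-1,-1,-1,-1,-1,-1,-1,-1,-1,-1,-1]' --grip 0.14

```text
time: 32.2
ee_pos: [0.4444, 0.1793, 0.1732]
eef_rot: [0.999, 0.032, 0.0, 0.0]
ft_force: [-0.3, 0.3, -0.6]
width: 0.0748
grip_force: 0.0
```

>>> step_arm --pt "0 0 0" --pt "0 0 0" --pt "0 0 0" --turn '[-0.9,-0.19,0]'

```text
time: 32.5
ee_pos: [0.4451, 0.1791, 0.1732]
eef_rot: [1.0, -0.03, 0.0, 0.0]
ft_force: [0.2, -1.0, 0.5]
width: 0.0749
grip_force: 0.0
```

```bash
cat >> h.py <<'E'
def discs(view='scene'):
    c=snap(view,'d_'+view);C=cloud(c);z=C[...,2];out=[]
    m=((z>.009)&(z<.021)&(C[...,0]>.25)&(C[...,0]<.53)&(abs(C[...,1])<.5)).astype(np.uint8)
    n,l,st,ce=cv2.connectedComponentsWithStats(m)
    for i in range(1,n):
        if 150<st[i,4]<700:
            p=C[l==i];col=np.median(c['image'][l==i],0).astype(int);print(view,st[i,4],'mid',np.round((p.min(0)+p.max(0))[:2]/2,4),'ext',np.round(np.ptp(p,axis=0)[:2],3),'rgb',col)
    return c
E
python3 - <<'E'
from h import *
s=read_state();print(s['time'],s['ee_pos'],s['eef_rot'],s['joint_positions'])
discs('scene');c=discs('top');snap('wrist','w7')
K=redc(c,box=(270,200,310,235));print('knob',K)
# pin top: height
C=cloud(c);P=C[(C[...,2]>.07)&(abs(C[...,0]-.583)<.03)&(abs(C[...,1]-.137)<.03)];print('pin',len(P),P.mean(0) if len(P) else '')
E
```

```text
32.5 [0.44514663 0.17905704 0.17318092] [ 9.99548263e-01 -3.00542431e-02  8.14007809e-05  7.39517811e-05] [ 0.15048065  0.09369885 -0.65306461  1.86963857  0.06130602  1.1980282
 -2.15372538]
scene 334 mid [ 0.3413 -0.0445] ext [0.062 0.06 ] rgb [255 172  21]
scene 334 mid [ 0.4384 -0.1487] ext [0.06  0.064] rgb [210 208 219]
scene 368 mid [ 0.4523 -0.0571] ext [0.062 0.06 ] rgb [231 230 237]
scene 416 mid [0.4731 0.0828] ext [0.062 0.061] rgb [254 235 109]
scene 435 mid [0.4436 0.1781] ext [0.06  0.059] rgb [254 235 106]
top 290 mid [ 0.5202 -0.0664] ext [0.02  0.161] rgb [219 175 127]
top 437 mid [0.4723 0.0824] ext [0.058 0.054] rgb [254 243 147]
top 489 mid [ 0.4503 -0.0559] ext [0.057 0.057] rgb [238 238 240]
top 483 mid [ 0.4365 -0.1471] ext [0.057 0.059] rgb [217 218 221]
top 493 mid [ 0.3386 -0.0437] ext [0.059 0.057] rgb [255 189  97]
knob (array([285.52631579, 222.21052632]), 57)
pin 41 [0.58213914 0.13689702 0.08431394]
```

Disc B was knocked from (0.452,-0.025) to (0.4515,-0.0565), so I'll pick it up from there. First, brass disc D.

>>> step_arm --pt "-0.06 -0.04 -0.9" --pt "0 0 -0.9" --pt "0 0 -0.9" --pt "0 0 -0.9" --pt "0 0 -0.9" --pt "0 0 -0.9" --pt "0 0 -0.8" --pt "0 0 -0.4" --pt "0 0 -0.15" --pt "0 0 0" --pt "0 0 0" --turn '[0,0,0,0,0,0,0,0,0,0,0]'

```text
time: 33.75
ee_pos: [0.4442, 0.1784, 0.0051]
eef_rot: [1.0, -0.031, 0.001, -0.0]
ft_force: [-0.3, 1.2, 0.2]
width: 0.0749
grip_force: 0.0
```

>>> step_arm --pt "0 0 0" --pt "0 0 0" --pt "0 0 0" --pt "0 0 0" --pt "0 0 0" --pt "0 0 0" --turn '[0,0,0,0,0,0]' --grip 1 --newtons 30

```text
time: 34.35
ee_pos: [0.4439, 0.1777, 0.0047]
eef_rot: [1.0, -0.031, 0.0, 0.0]
ft_force: [-0.9, -2.9, 7.3]
width: 0.0591
grip_force: 30.0
```

>>> step_arm --pt "0 0 0.4" --pt "0 0 0.9" --pt "0 0 1" --pt "0 0 1" --pt "0 0 1" --pt "0 0 0.5" --pt "0 0 0" --turn '[0,0,0,0,0,0,0]'

```text
time: 35.05
ee_pos: [0.4444, 0.1786, 0.1258]
eef_rot: [1.0, -0.031, 0.001, -0.0]
ft_force: [-0.0, -1.1, -2.8]
width: 0.0594
grip_force: 30.0
```

>>> step_arm --pt "0.58 -0.81 0" --pt "0.58 -0.81 0" --pt "0.58 -0.81 0" --pt "0.58 -0.81 0" --pt "0.58 -0.81 0" --pt "0.58 -0.81 0" --pt "0.58 -0.81 0" --pt "0.58 -0.8 0" --pt "0.58 -0.8 0" --pt "0 0 0" --pt "0 0 0" --turn '[0,0,0,0,0,0,0,0,0,0,0]'

```text
time: 36.15
ee_pos: [0.5733, -0.0037, 0.1225]
eef_rot: [1.0, -0.031, -0.001, -0.0]
ft_force: [0.5, 0.4, -3.7]
width: 0.0593
grip_force: 30.0
```

>>> step_arm --pt "0 0 -0.8" --pt "0 0 -0.8" --pt "0 0 -0.6" --pt "0 0 -0.3" --pt "0 0 -0.15" --pt "0 0 0" --pt "0 0 0" --turn '[0,0,0,0,0,0,0]'

```text
time: 36.85
ee_pos: [0.5746, -0.0035, 0.0588]
eef_rot: [1.0, -0.031, 0.001, 0.0]
ft_force: [0.3, 0.6, -3.5]
width: 0.059
grip_force: 30.0
```

>>> step_arm --pt "0 0 -0.06" --pt "0 0 -0.03" --pt "0 0 0" --pt "0 0 0" --turn '[0,0,0,0]'

```text
time: 37.25
ee_pos: [0.5741, -0.0037, 0.0559]
eef_rot: [1.0, -0.031, 0.0, 0.0]
ft_force: [-0.3, 0.1, -3.1]
width: 0.059
grip_force: 30.0
```

>>> step_arm --pt "0 0 -0.03" --pt "0 0 0" --pt "0 0 0" --turn '[0,0,0]'

```text
time: 37.55
ee_pos: [0.5742, -0.0037, 0.0558]
eef_rot: [1.0, -0.031, 0.0, 0.0]
ft_force: [-3.3, -0.4, 5.6]
width: 0.0588
grip_force: 30.0
```

>>> step_arm --pt "0 0 0" --pt "0 0 0" --pt "0 0 0" --pt "0 0 0" --pt "0 0 0.5" --pt "0 0 1" --pt "0 0 1" --pt "0 0 0.5" --pt "0 0 0" --turn '[0,0,0,0,0,0,0,0,0]' --grip 0.14

```text
time: 38.45
ee_pos: [0.5753, -0.0035, 0.1323]
eef_rot: [1.0, -0.031, 0.002, 0.0]
ft_force: [0.4, 0.1, 0.7]
width: 0.075
grip_force: 0.0
```

```bash
python3 - <<'E'
from h import *
w=snap('wrist','w8');s=read_state();print(s['time'],s['ee_pos'])
discs('scene')
c=load('d_scene');C=cloud(c);P=C[(abs(C[...,2]-.066)<.006)&(abs(C[...,0]-.575)<.05)&(abs(C[...,1]+.003)<.05)];print('disc on pan',len(P),(P.min(0)+P.max(0))/2,np.ptp(P,axis=0))
E
```

```text
38.5 [ 0.57446714 -0.00369269  0.13059918]
scene 332 mid [ 0.3406 -0.0445] ext [0.06  0.058] rgb [249 141  31]
scene 420 mid [0.4735 0.0827] ext [0.061 0.06 ] rgb [253 232 106]
disc on pan 440 [ 0.5739986  -0.00173017  0.06598622] [0.06074586 0.05995396 0.01191532]
```

>>> step_arm --pt "-0.81 0.69 0" --pt "-0.81 0.69 0" --pt "-0.81 0.69 0" --pt "-0.82 0.69 0" --pt "-0.82 0.69 0" --pt "0 0 0" --pt "0 0 -0.9" --pt "0 0 -0.9" --pt "0 0 -0.9" --pt "0 0 -0.9" --pt "0 0 -0.8" --pt "0 0 -0.4" --turn '[0,0,0,0,0,0,0,0,0,0,0,0]'

```text
time: 39.75
ee_pos: [0.4709, 0.0819, 0.0075]
eef_rot: [1.0, -0.031, -0.002, 0.0]
ft_force: [-0.5, -0.1, -0.8]
width: 0.0747
grip_force: 0.0
```

>>> step_arm --pt "0 0 -0.22" --pt "0 0 0" --pt "0 0 0" --turn '[0,0,0]'

```text
time: 40.05
ee_pos: [0.4728, 0.0826, 0.0051]
eef_rot: [1.0, -0.031, 0.0, -0.0]
ft_force: [0.1, 0.4, 0.9]
width: 0.0749
grip_force: 0.0
```

>>> step_arm --pt "0 0 0" --pt "0 0 0" --pt "0 0 0" --pt "0 0 0" --pt "0 0 0" --pt "0 0 0" --turn '[0,0,0,0,0,0]' --grip 1

```text
time: 40.65
ee_pos: [0.4727, 0.0824, 0.005]
eef_rot: [1.0, -0.031, 0.0, 0.0]
ft_force: [-2.0, -0.4, 5.9]
width: 0.059
grip_force: 30.0
```

>>> step_arm --pt "0 0 0.4" --pt "0 0 0.9" --pt "0 0 1" --pt "0 0 1" --pt "0 0 1" --pt "0 0 0.7" --pt "0 0 0" --turn '[0,0,0,0,0,0,0]'

```text
time: 41.35
ee_pos: [0.4735, 0.083, 0.1319]
eef_rot: [1.0, -0.031, 0.002, -0.0]
ft_force: [-0.2, 0.3, -2.6]
width: 0.0591
grip_force: 30.0
```

>>> step_arm --pt "0.81 -0.69 0" --pt "0.81 -0.69 0" --pt "0.81 -0.69 0" --pt "0.82 -0.69 0" --pt "0.82 -0.69 0" --pt "0 0 0" --pt "0 0 0" --pt "0 0 -0.8" --pt "0 0 -0.8" --pt "0 0 -0.5" --pt "0 0 -0.13" --pt "0 0 0" --turn '[0,0,0,0,0,0,0,0,0,0,0,0]'

```text
time: 42.55
ee_pos: [0.5737, -0.0032, 0.0736]
eef_rot: [1.0, -0.031, -0.0, -0.0]
ft_force: [0.2, -0.2, -3.2]
width: 0.0589
grip_force: 30.0
```

>>> step_arm --pt "0 0 -0.06" --pt "0 0 -0.04" --pt "0 0 0" --pt "0 0 0" --turn '[0,0,0,0]'

```text
time: 42.95
ee_pos: [0.5743, -0.0037, 0.0716]
eef_rot: [1.0, -0.031, 0.0, 0.0]
ft_force: [0.2, 0.0, -3.5]
width: 0.059
grip_force: 30.0
```

>>> step_arm --pt "0 0 -0.03" --pt "0 0 0" --pt "0 0 0" --turn '[0,0,0]'

```text
time: 43.25
ee_pos: [0.5743, -0.0037, 0.0711]
eef_rot: [1.0, -0.031, 0.0, 0.0]
ft_force: [-1.9, 0.2, 3.7]
width: 0.059
grip_force: 30.0
```

>>> step_arm --pt "0 0 0" --pt "0 0 0" --pt "0 0 0" --pt "0 0 0" --pt "0 0 0.5" --pt "0 0 1" --pt "0 0 1" --pt "0 0 0.5" --pt "0 0 0" --pt "0 0 0" --turn '[0,0,0,0,0,0,0,0,0,0]' --grip 0.14

```text
time: 44.25
ee_pos: [0.5738, -0.0038, 0.145]
eef_rot: [1.0, -0.031, -0.0, 0.0]
ft_force: [-0.4, 0.2, -0.8]
width: 0.0746
grip_force: 0.0
```

```bash
cat >> h.py <<'E'
def stack(z,view='scene'):
    c=load('d_'+view);C=cloud(c);P=C[(abs(C[...,2]-z)<.006)&(abs(C[...,0]-.575)<.05)&(abs(C[...,1]+.003)<.05)];print('stack',view,len(P),(P.min(0)+P.max(0))/2,np.ptp(P,axis=0))
E
python3 - <<'E'
from h import *
s=read_state();print(s['time'],s['ee_pos'])
discs('scene');stack(.081);discs('top')
E
```

```text
44.25 [ 0.57380566 -0.003769    0.14502494]
scene 336 mid [ 0.3419 -0.0447] ext [0.061 0.061] rgb [231 119  32]
stack scene 454 [ 0.57584725 -0.0019555   0.0807511 ] [0.05912402 0.05993108 0.01115216]
top 238 mid [ 0.4377 -0.1591] ext [0.055 0.035] rgb [227 226 229]
```

>>> step_arm --pt "-0.81 -0.35 0" --pt "-0.81 -0.35 0" --pt "-0.82 -0.35 0" --pt "-0.82 -0.35 0" --pt "-0.82 -0.35 0" --pt "-0.82 -0.36 0" --pt "0 0 -0.9" --pt "0 0 -0.9" --pt "0 0 -0.9" --pt "0 0 -0.9" --pt "0 0 -0.8" --pt "0 0 -0.8" --turn '[0,0,0,0,0,0,0,0,0,0,0,0]'

```text
time: 45.55
ee_pos: [0.4507, -0.0562, 0.0138]
eef_rot: [1.0, -0.031, -0.001, -0.0]
ft_force: [-0.5, -0.6, 0.7]
width: 0.0747
grip_force: 0.0
```

>>> step_arm --pt "0 0 -0.3" --pt "0 0 -0.12" --pt "0 0 0" --pt "0 0 0" --turn '[0,0,0,0]'

```text
time: 45.95
ee_pos: [0.4521, -0.0564, 0.0058]
eef_rot: [1.0, -0.031, 0.001, 0.0]
ft_force: [-0.7, -0.2, -1.0]
width: 0.0747
grip_force: 0.0
```

>>> step_arm --pt "0 0 0" --pt "0 0 0" --pt "0 0 0" --pt "0 0 0" --pt "0 0 0" --pt "0 0 0" --turn '[0,0,0,0,0,0]' --grip 1

```text
time: 46.55
ee_pos: [0.4519, -0.0569, 0.0055]
eef_rot: [1.0, -0.031, 0.0, 0.0]
ft_force: [-1.6, -3.0, 6.4]
width: 0.0587
grip_force: 30.0
```

>>> step_arm --pt "0 0 0.4" --pt "0 0 0.9" --pt "0 0 1" --pt "0 0 1" --pt "0 0 1" --pt "0 0 1" --pt "0 0 0.32" --pt "0 0 0" --turn '[0,0,0,0,0,0,0,0]'

```text
time: 47.35
ee_pos: [0.452, -0.0563, 0.1463]
eef_rot: [1.0, -0.031, 0.001, 0.0]
ft_force: [0.2, 0.2, -3.0]
width: 0.0589
grip_force: 30.0
```

>>> step_arm --pt "0.81 0.35 0" --pt "0.81 0.35 0" --pt "0.82 0.35 0" --pt "0.82 0.35 0" --pt "0.82 0.35 0" --pt "0.82 0.36 0" --pt "0 0 0" --pt "0 0 -0.8" --pt "0 0 -0.8" --pt "0 0 -0.5" --pt "0 0 -0.13" --pt "0 0 0" --turn '[0,0,0,0,0,0,0,0,0,0,0,0]'

```text
time: 48.55
ee_pos: [0.5736, -0.0037, 0.0893]
eef_rot: [1.0, -0.031, -0.001, -0.0]
ft_force: [-0.4, 0.4, -2.9]
width: 0.0587
grip_force: 30.0
```

>>> step_arm --pt "0 0 -0.08" --pt "0 0 -0.05" --pt "0 0 0" --pt "0 0 0" --turn '[0,0,0,0]'

```text
time: 48.95
ee_pos: [0.5743, -0.0037, 0.0869]
eef_rot: [1.0, -0.031, 0.0, 0.0]
ft_force: [0.7, 0.0, -3.4]
width: 0.0587
grip_force: 30.0
```

>>> step_arm --pt "0 0 -0.04" --pt "0 0 0" --pt "0 0 0" --turn '[0,0,0]'

```text
time: 49.25
ee_pos: [0.5744, -0.0036, 0.0866]
eef_rot: [1.0, -0.031, 0.0, 0.0]
ft_force: [-2.6, 0.3, 4.8]
width: 0.0592
grip_force: 30.0
```

>>> step_arm --pt "0 0 0" --pt "0 0 0" --pt "0 0 0" --pt "0 0 0" --pt "0 0 0.5" --pt "0 0 1" --pt "0 0 1" --pt "0 0 0.5" --pt "0 0 0" --pt "0 0 0" --turn '[0,0,0,0,0,0,0,0,0,0]' --grip 0.14

```text
time: 50.25
ee_pos: [0.5738, -0.0038, 0.16]
eef_rot: [1.0, -0.031, -0.0, 0.0]
ft_force: [-0.4, 0.3, -0.5]
width: 0.075
grip_force: 0.0
```

```bash
python3 - <<'E'
from h import *
s=read_state();print(s['time'],s['ee_pos'])
discs('scene');stack(.096);discs('top')
E
```

```text
50.25 [ 0.5738244  -0.00376206  0.16002359]
scene 336 mid [ 0.3409 -0.0454] ext [0.062 0.059] rgb [231 119  34]
stack scene 462 [ 0.57338461 -0.00193202  0.09569196] [0.06191317 0.0612809  0.01113037]
top 216 mid [ 0.4377 -0.1604] ext [0.055 0.033] rgb [228 228 231]
```

>>> step_arm --pt "-0.68 -0.72 0" --pt "-0.68 -0.72 0" --pt "-0.68 -0.72 0" --pt "-0.68 -0.72 0" --pt "-0.68 -0.72 0" --pt "-0.68 -0.72 0" --pt "-0.68 -0.72 0" --pt "-0.68 -0.72 0" --pt "0 0 -0.9" --pt "0 0 -0.9" --pt "0 0 -0.9" --pt "0 0 -0.9" --turn '[0,0,0,0,0,0,0,0,0,0,0,0]'

```text
time: 51.55
ee_pos: [0.4373, -0.1475, 0.0689]
eef_rot: [1.0, -0.031, -0.001, -0.0]
ft_force: [0.7, -0.6, 0.2]
width: 0.0753
grip_force: 0.0
```

>>> step_arm --pt "0 0 -0.9" --pt "0 0 -0.8" --pt "0 0 -0.5" --pt "0 0 -0.3" --pt "0 0 -0.1" --pt "0 0 0" --pt "0 0 0" --turn '[0,0,0,0,0,0,0]'

```text
time: 52.25
ee_pos: [0.4386, -0.1478, 0.0062]
eef_rot: [1.0, -0.031, 0.001, 0.0]
ft_force: [-0.0, 0.2, 0.6]
width: 0.0745
grip_force: 0.0
```

>>> step_arm --pt "0 0 0" --pt "0 0 0" --pt "0 0 0" --pt "0 0 0" --pt "0 0 0" --pt "0 0 0" --turn '[0,0,0,0,0,0]' --grip 1

```text
time: 52.85
ee_pos: [0.4384, -0.1481, 0.006]
eef_rot: [1.0, -0.031, 0.0, 0.0]
ft_force: [-1.8, -2.7, 5.1]
width: 0.0592
grip_force: 30.0
```

>>> step_arm --pt "0 0 0.4" --pt "0 0 0.9" --pt "0 0 1" --pt "0 0 1" --pt "0 0 1" --pt "0 0 1" --pt "0 0 0.9" --pt "0 0 0" --turn '[0,0,0,0,0,0,0,0]'

```text
time: 53.65
ee_pos: [0.4395, -0.1475, 0.1633]
eef_rot: [1.0, -0.031, 0.002, 0.001]
ft_force: [-0.7, -0.0, -3.9]
width: 0.0587
grip_force: 30.0
```

>>> step_arm --pt "0.68 0.72 0" --pt "0.68 0.72 0" --pt "0.68 0.72 0" --pt "0.68 0.72 0" --pt "0.68 0.72 0" --pt "0.68 0.72 0" --pt "0.68 0.72 0" --pt "0.68 0.72 0" --pt "0 0 0" --pt "0 0 0" --pt "0 0 -0.8" --pt "0 0 -0.8" --turn '[0,0,0,0,0,0,0,0,0,0,0,0]'

```text
time: 54.85
ee_pos: [0.5736, -0.0047, 0.1198]
eef_rot: [1.0, -0.032, -0.0, 0.0]
ft_force: [0.3, 0.1, -3.5]
width: 0.0592
grip_force: 30.0
```

>>> step_arm --pt "0 0 -0.5" --pt "0 0 -0.13" --pt "0 0 -0.06" --pt "0 0 -0.05" --pt "0 0 0" --pt "0 0 0" --turn '[0,0,0,0,0,0]'

```text
time: 55.45
ee_pos: [0.5744, -0.0036, 0.1027]
eef_rot: [1.0, -0.031, 0.0, 0.0]
ft_force: [-0.0, -0.2, -3.8]
width: 0.0592
grip_force: 30.0
```

>>> step_arm --pt "0 0 -0.04" --pt "0 0 0" --pt "0 0 0" --turn '[0,0,0]'

```text
time: 55.75
ee_pos: [0.5745, -0.0036, 0.102]
eef_rot: [1.0, -0.031, 0.001, 0.0]
ft_force: [-3.1, 0.2, 6.2]
width: 0.0594
grip_force: 30.0
```

>>> step_arm --pt "0 0 0" --pt "0 0 0" --pt "0 0 0" --pt "0 0 0" --pt "0 0 0.5" --pt "0 0 1" --pt "0 0 1" --pt "0 0 1" --pt "0 0 0" --pt "0 0 0" --turn '[0,0,0,0,0,0,0,0,0,0]' --grip 0.14

```text
time: 56.75
ee_pos: [0.5744, -0.0036, 0.1895]
eef_rot: [1.0, -0.031, 0.001, 0.0]
ft_force: [-0.5, 0.1, -0.6]
width: 0.0746
grip_force: 0.0
```

```bash
python3 - <<'E'
from h import *
s=read_state();print(s['time'],s['ee_pos'])
discs('scene');stack(.111)
c=load('d_scene');k=redc(c,box=(250,200,420,330));print(k,onz(c,*k[0],.075))
E
```

```text
56.75 [ 0.57440434 -0.00356594  0.18949991]
scene 253 mid [ 0.3362 -0.0446] ext [0.053 0.06 ] rgb [227 117  38]
stack scene 480 [ 0.57381525 -0.00137446  0.11101303] [0.06088506 0.06061496 0.01192594]
(array([346.42553191, 264.31914894]), 47) [0.55488267 0.09644231 0.075     ]
```

>>> step_arm --pt "-0.23 0.93 0" --pt "-0.23 0.93 0" --pt "-0.23 0.93 0" --pt "-0.23 0.92 0" --pt "0 0 0" --pt "0 0 0" --pt "0 0 -0.9" --pt "0 0 -0.9" --pt "0 0 -0.9" --pt "0 0 -0.9" --pt "0 0 -0.8" --pt "0 0 -0.4" --turn '[0,0,0,0,0,0,0,0,0,0,0,0]' --grip 0.5

```text
time: 58.0
ee_pos: [0.5501, 0.0874, 0.0663]
eef_rot: [0.999, -0.032, -0.002, 0.001]
ft_force: [0.7, 0.1, 0.5]
width: 0.0435
grip_force: 0.0
```

>>> step_arm --pt "0 0 -0.2" --pt "0 0 0" --pt "0 0 0" --turn '[0,0,0]'

```text
time: 58.3
ee_pos: [0.5517, 0.089, 0.0644]
eef_rot: [1.0, -0.031, 0.001, -0.0]
ft_force: [-0.0, 0.3, -0.7]
width: 0.0435
grip_force: 0.0
```

>>> step_arm --pt "0 0 0" --pt "0 0 0" --pt "0 0 0" --pt "0 0 0" --pt "0 0 0" --pt "0 0 0" --pt "0 0 0" --turn '[0,0,0,0,0,0,0]' --grip 1 --newtons 12

```text
time: 59.0
ee_pos: [0.5513, 0.0893, 0.0638]
eef_rot: [1.0, -0.031, 0.0, -0.0]
ft_force: [-0.5, 1.3, 2.7]
width: 0.0208
grip_force: 12.0
```

>>> step_arm --pt "0.31 -0.02 0.51" --pt "0.4 -0.02 0.44" --pt "0.48 -0.03 0.35" --pt "0.54 -0.03 0.25" --pt "0.58 -0.04 0.14" --pt "0.6 -0.04 0.02" --pt "0.59 -0.04 -0.1" --pt "0.56 -0.03 -0.22" --pt "0.5 -0.03 -0.32" --pt "0.43 -0.03 -0.42" --pt "0.34 -0.02 -0.49" --pt "0.24 -0.01 -0.55" --turn '[0,0,0,0,0,0,0,0,0,0,0,0]'

```text
time: 60.2
ee_pos: [0.6928, 0.0801, 0.0547]
eef_rot: [1.0, -0.031, 0.002, -0.0]
ft_force: [3.6, -0.6, 1.8]
width: 0.0207
grip_force: 12.0
```

>>> step_arm --pt "0 0 -0.05" --pt "0 0 -0.03" --pt "0 0 0" --pt "0 0 0" --turn '[0,0,0,0]'

```text
time: 60.6
ee_pos: [0.6923, 0.0801, 0.0525]
eef_rot: [1.0, -0.031, 0.002, -0.0]
ft_force: [7.7, -0.2, 2.0]
width: 0.0213
grip_force: 12.0
```

>>> step_arm --pt "-0.05 0 -0.1" --pt "0 0 -0.05" --pt "0 0 0" --pt "0 0 0" --turn '[0,0,0,0]'

```text
time: 61.0
ee_pos: [0.6923, 0.0802, 0.0512]
eef_rot: [0.999, -0.031, 0.003, -0.0]
ft_force: [4.9, -0.8, 13.7]
width: 0.0207
grip_force: 12.0
```

End stop reached (13.7 N upward). I'm releasing the knob, moving clear and checking everything.

>>> step_arm --pt "0 0 0.04" --pt "0 0 0" --pt "0 0 0" --pt "0 0 0" --pt "0 0 0" --pt "0 0 0.6" --pt "0 0 1" --pt "0 0 1" --pt "0 0 1" --pt "0 0 1" --pt "0 0 1" --pt "0 0 0.5" --turn '[0,0,0,0,0,0,0,0,0,0,0,0]' --grip 0.4

```text
time: 62.2
ee_pos: [0.6899, 0.081, 0.2053]
eef_rot: [1.0, -0.031, 0.002, -0.0]
ft_force: [0.1, -0.2, 0.2]
width: 0.052
grip_force: 0.0
```

>>> step_arm --pt "-0.9 0.6 0" --pt "-0.9 0.6 0" --pt "-0.9 0.6 0" --pt "-0.9 0.6 0" --pt "-0.9 0.6 0" --pt "-0.9 0.6 0" --pt "-0.9 0.6 0" --pt "-0.9 0.6 0" --pt "-0.8 0.8 0" --pt "-0.8 0.8 0" --pt "0 0 0" --pt "0 0 0" --turn '[0,0,0,0,0,0,0,0,0,0,0,0]'

```text
time: 63.4
ee_pos: [0.4689, 0.2408, 0.2018]
eef_rot: [1.0, -0.03, 0.0, 0.0]
ft_force: [-0.7, -0.3, 0.1]
width: 0.0519
grip_force: 0.0
```

```bash
python3 - <<'E'
from h import *
s=read_state();print(s['time'],s['ee_pos'])
a=discs('scene');stack(.111);t=discs('top');stack(.111,'top')
kt=redc(t,box=(275,150,300,185));ks=redc(a,box=(285,285,325,330));K=tri(t,kt[0],a,ks[0]);print('knob',kt,ks,K)
C=cloud(a);P=C[(C[...,2]>.075)&(C[...,2]<.09)&(abs(C[...,0]-.583)<.02)&(abs(C[...,1]-.137)<.02)];print('pin top',len(P),P.mean(0),P[:,2].max())
b=np.hstack([cv2.resize(t['image'][140:270,190:410],(400,236)),cv2.resize(a['image'][190:320,230:450],(400,236))])
cv2.imwrite('pics/fin.png',b[:,:,::-1])
E
```

```text
63.4 [0.46889703 0.24076801 0.20184654]
scene 335 mid [ 0.3406 -0.0448] ext [0.063 0.06 ] rgb [255 171  19]
stack scene 483 [ 0.57392518 -0.00221117  0.11120173] [0.06139734 0.06079684 0.01127139]
top 312 mid [ 0.5202 -0.0533] ext [0.019 0.187] rgb [214 172 127]
top 497 mid [ 0.3386 -0.0438] ext [0.059 0.057] rgb [255 186  95]
stack top 563 [ 5.72018605e-01 -4.14222888e-04  1.11126336e-01] [0.05860392 0.05752754 0.01132499]
knob (array([288.14516129, 162.24193548]), 62) (array([302.5       , 305.13793103]), 58) (array([0.69230303, 0.0811899 , 0.06459603]), np.float64(0.0013523827647388509))
pin top 49 [0.58510824 0.13807141 0.08379501] 0.08915858810402852
```

View pics/fin.png

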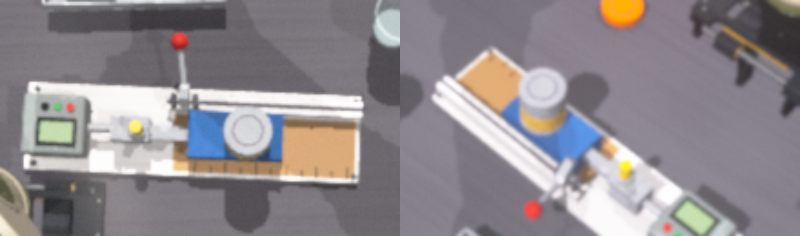

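The left half of the view shows the stop fully over, with the knob at (180,41), the pin home at (136,127) and the stack on the pan at (247,132). The right half shows the stack standing straight, at a height of 111 mm. The knob is at z = 64.6 mm, and 64.3 mm is expected at the end stop. I'm handing in.

```bash
python3 -c "
from bench import *
print(close_job())"
```

```text
the job is handed in; nothing more can be done
None
```

Job handed in: the sled is against the fence and was slid up to the stop, the pin is fully home, all four discs are stacked on the pan (including one that was knocked aside mid-run), and the stop is flipped right back over.

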